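# Hold the air-bleed valve open with its bayonet key

## Task

Open the spring-return air-bleed valve with its bayonet key: lower the key upright into the mouth of the valve block with its two lugs in the two slots, push it in against the spring until its flange is home on the block, and turn it a quarter turn clockwise (seen from above) to the stop. Finish while still gripping the key and holding it pressed home and turned, because the springs undo it if you let go; leave the jar, the crucible and the firing tray where they are.

Things in the scene. Friction and masses are not known exactly. Their poses are not given: they have to be found in the camera images.
- key_center (a point): Loose bayonet key, a steel plug with a black upright grip plate, standing on a thin mat. Point on its axis 28 mm above its foot, half-way up. z up, x along the grip plate and the two lugs; a half turn about z gives the same key. Grip plate 44 mm long (x), 12 mm thick (y), 22 to 56.5 mm above the foot: grip it across the thickness, fingertips above the flange.
- key_foot (a point): Centre of the key's underside, same axes, 28 mm below key_center; at the start on a 3 mm mat on the bench. From the foot up: plug 32 mm in diameter, 0 to 18.5 mm; a lug at +x and one at -x, each 10 mm wide, 0 to 6 mm high, reaching 25 mm from the axis; round flange 48 mm in diameter, 18.5 to 22.5 mm.
- key: The whole key; origin at the centre of its foot, axes as key_center. About 0.12 kg.
- mouth (a point): Centre of the round mouth in the top face of the fixed aluminium valve block, 36 mm above the bench; z up, x along the line of the two slots. Bore 37 mm in diameter; slots at +x and -x 15 mm wide, reaching 28.5 mm from the axis. The key enters with its x along this x, either way round. Home, its flange rests on this face: foot 18.5 mm below this point, key_center 9.5 mm above.
- valve: The fixed valve block, origin under its centre, axes as mouth. Housing 72 x 72 mm, 36 mm high, on a foot plate 104 (x) x 88 (y) mm; a small gauge reaches 55 mm out at -x and a hose barb 62 mm out at -y, both lower than the top. Rim 8 mm thick; in the chamber under it the lugs can turn clockwise only, seen from above.
- valve_pin (a joint): Spring-loaded pin in the middle of the mouth, pushed down by the key's foot: 0 = up (tip 4.5 mm below the top face), 0.014 m = key home, flange on the block. It takes 4 N to start and 11 N at home. The lugs are under the rim and free to turn from about 0.010 m; a turned key that is let go rises to about 0.009 m.
- valve_rotor (a joint): Inner rotor that the lugs push round against a torsion spring: 0 = shut, 1.5 rad = open, at its stop; grows as the key turns clockwise seen from above. The lugs meet it after about 0.1 rad of key turn, so at the stop the key has turned about 1.6 rad. The spring takes 0.03 N m at first, 0.12 N m at the stop.
- jar: Small white screw-cap jar, 38 mm in diameter, 40 mm high, origin under its centre; leave alone.
- crucible_cup: Small pale crucible, 42 mm in diameter, 28 mm high, origin under its centre; leave alone.
- tray: Small ceramic firing tray with pegs, 30 x 36 x 20 mm, origin under its centre; leave alone.
- cabinet_corner (a point): Top of the nearest upright edge of the big fixed furnace cabinet behind the work, 242 mm high, between key and valve as seen from the robot. From this edge its front runs away to the right and its left side away to the left, both as tall. Keep the gripper's body clear: carry the key past on the robot's side of it, at least 0.1 m away.
Not all that is in view belongs to the job. What is shaped like the key but blue is not meant.

How it is judged:
On the way:
1. the key, lugs in the slots, is pushed in until the lugs are under the rim, before it is turned (value of joint valve_pin above 0.0095 m and value of joint valve_rotor below 0.3 rad and horizontal distance between key_foot and mouth below 0.006 m), for 0.05 s.
At the end, for the whole second after the job is handed in: The key is still gripped (finger force on it over 2 N) and at rest, upright within 0.15 rad and within 6 mm of the mouth's axis, held down to within 2.5 mm of home (pin above 11.5 mm) and turned clockwise a quarter turn within 0.22 rad (rotor above 1.27 rad) (value of joint valve_pin above 0.0115 m and value of joint valve_rotor above 1.27 rad and angle between the x axis of key_center and the y axis of mouth, either way round below 0.22 rad and horizontal distance between key_foot and mouth below 0.006 m and angle between key_center's own z axis and vertical below 0.15 rad and contact force between the fingers and key above 2 N and linear speed of key below 0.02 m/s); the arm keeps its last pose, push and grip.
It fails at once if the jar, the crucible or the firing tray is moved by more than 30 mm (distance of any of jar, crucible_cup, tray from where it was at the start of the episode above 0.03 m).
It also fails if it takes over 45 s, if anything falls off the work surface, if the arm or the gripper's body presses on something with over 40 N, if the wrist force passes 120 N, or if a joint passes its speed limit or range.

## Robot

A 7-joint arm with a two-finger parallel gripper is mounted at the origin on a cart in front of the work surface, level with it; the furniture and walls round the work are solid. World frame = base frame: x ahead of the robot, y to its left, z up, the work surface at z = 0. Lengths are in m, angles in rad, forces in N, time in s.
With the tool pointing down it reaches from about 0.425 to 0.875 m from the base axis. Payload 4.7 kg.
Tool frame: the origin (TCP) lies at the very end of the fingers, on their centre line; the grasp point (between the pads) lies 19 mm behind it; z points along the fingers, y is the line along which they close (so a half turn about z gives the same grasp; the last joint's range is limited). The gripper opens to 87 mm and grips with 3 to 60 N. Pads are 19 mm wide; open, the fingers measure 117 mm over their backs; the gripper's body (75 mm by 190 mm) begins 51 mm behind the grasp point.
Start: joints at [1.179, 0.321, -0.07, 1.45, 0.023, 1.371, -0.057], TCP at [0.257, -0.597, 0.223] pointing down, gripper open.
Joint ranges: [-2.86, 2.86], [-0.3, 2.09], [-1.38, 1.24], [0.06, 2.45], [-1.56, 4.7], [0.09, 2.05], [-2.69, 2.69]. Speed limits (rad/s): [2.57, 2.57, 3.14, 3.14, 3.14, 3.14, 3.14].

## Interface

Orientations are given as a rotation vector (axis times angle).
In Python, from bench import ctrl, vision gives the robot as it stands.
- The arm moves only by the tool jog_arm, never from a script. Its argument "increments" is a list of rows, each an object of numbers: "tx", "ty", "tz": the shift along the tool's x, y, z in mm; "wx", "wy", "wz": the turn, a rotation vector about the tool's x, y, z in rad; "gripper": the opening, from 0 (shut) to 1 (fully open). In form: [{"tx": .., "ty": .., "tz": .., "wx": .., "wy": .., "wz": .., "gripper": ..}, ...]. A call has exactly 5 rows; each row is the pose to reach, as a shift and turn from the pose commanded when the call began, along the tool's axes at that moment; what a row does not reach only later rows make up. A row lasts 1/12 s, in which the tool goes at most 41.7 mm and 7.16 degrees, less where a joint would pass 70% of its speed; a pose out of reach is approached as far as the arm can. A call with a gripper value outside its range is refused whole. The fingers move at their own pace and stop on an object; "grip_force" is the grip in N (left out, the last holds). Time passes only in rows, so rows that repeat a pose let the fingers close, or fill a call up. It gives the time, the measured TCP pose, the force, the opening and the grip force at its end, in the units of the state.
- ctrl.get_state(): the state, without advancing time (a new reading comes with each control period).
- vision.get_image(name): name is "side" or "top"; returns a dict with "color" (420x560x3 uint8, blue, green, red), "fx", "fy", "cx", "cy" (pixels), "extrinsics" (4x4, takes a point from world to camera coordinates). Camera axes: x right, y down, z forward; pixel columns grow to the right and rows downward; lengths in m; the calibration is good to about 2 mm. A picture is of the moment at which its call begins. There is no depth.
- ctrl.close_job(): hands the job in; it is judged then, once.
Trained networks look in the newest picture that a camera, given by its name, has taken for a name from the list of things; names that differ only in an ending like _2 or _b are one class to them, and where a whole thing is asked for, a point or a joint stands for the part that bears it (a point fixed in the world has none). Each returns a list of dicts, best first, with "conf" (0 to 1); they miss things now and then, are a little off and sometimes report something else, mostly with a low value. They report only what shows in the picture. A call takes as long as a camera call. They do not tell look-alikes from the thing itself.
- vision.spot_in(camera, thing): "bbox" ([left, top, right, bottom] in pixels, round what is visible of it).
The state is a dict: "time": time; "joint_positions": joint angles; "qd": joint speeds; "joint_torque": joint torques, N m; "position": TCP position; "tool_rot": TCP orientation; "ft_force": force on the tool from outside, world axes, zero at the start; "torque": the same for the moment, N m; "grip_width": opening from 0.0 (shut) to 1.0 (fully open); "grip_force": force on a finger pad.
Only numpy, scipy, OpenCV 4.12 (cv2) and the standard library are available. Lean on these libraries where they do the work, as an engineer would, in place of code of your own. Each camera call takes 0.05 s, during which the arm holds its last target. There are 200 camera calls.

## Working session

There is one attempt and no reset: what is moved stays moved. The work goes in short steps, Python scripts to look and compute and a tool call to move; the robot and the scene stay as the last step left them, time stands still between calls to the robot, and variables do not carry over. Pictures are saved under pics/ and viewed, at most 10 in all, crops included, and the job is handed in when it is done.

Besides the shell and the picture viewer there is one more tool, called after "Call:" as name(argument=value, ...), one argument or row to a line, values as JSON. jog_arm: Moves the arm, as the interface text tells. Its arguments: {"type":"object","properties":{"increments":{"type":"array"},"grip_force":{"type":"number"}},"required":["increments"]}

```bash
mkdir -p pics; ls
cat > h.py <<'E'
import numpy as np, cv2
from bench import ctrl, vision
def ray(im,u,v):
    E=np.array(im["extrinsics"]);R,t=E[:3,:3],E[:3,3]
    return -R.T@t, R.T@np.array([(u-im["cx"])/im["fx"],(v-im["cy"])/im["fy"],1])
def atz(im,u,v,z):
    o,d=ray(im,u,v); return o+d*(z-o[2])/d[2]
def proj(im,p):
    E=np.array(im["extrinsics"]);c=E[:3,:3]@np.array(p)+E[:3,3]
    return im["fx"]*c[0]/c[2]+im["cx"],im["fy"]*c[1]/c[2]+im["cy"]
E
python3 - <<'E'
from h import *
np.set_printoptions(precision=3,suppress=True)
s=ctrl.get_state();print(s)
ims={}
for n in("side","top"):
    im=vision.get_image(n);ims[n]=im
    print(n,im["fx"],im["cx"],im["cy"],ray(im,280,210))
    for t in("key","valve","jar","crucible_cup","tray","cabinet_corner","mouth"):
        try: print(t,[(np.round(b["bbox"]).tolist(),round(b["conf"],2)) for b in vision.spot_in(n,t)])
        except Exception as e: print(t,e)
cv2.imwrite("pics/side.png",ims["side"]["color"]);cv2.imwrite("pics/top.png",ims["top"]["color"])
import pickle;pickle.dump(ims,open("ims.pkl","wb"))
E
```

```text
pics
{'time': 0.0, 'joint_positions': array([ 1.179,  0.322, -0.07 ,  1.452,  0.023,  1.371, -0.057]), 'qd': array([-0.   ,  0.001, -0.   ,  0.   , -0.001, -0.   , -0.002]), 'joint_torque': array([  0.   , -49.129,  -0.404, -31.253,  -0.064,   0.044,   0.   ]), 'position': array([ 0.256, -0.597,  0.221]), 'tool_rot': array([-3.075, -0.633,  0.001]), 'ft_force': array([-0.372,  0.137,  0.298]), 'torque': array([-0.021,  0.039,  0.021]), 'grip_force': 0.0, 'grip_width': 0.9982928943514021}
side 389.3531574913886 279.78801641891454 214.55985810596403 (array([ 0.513, -0.629,  0.494]), array([ 0.01 ,  0.937, -0.349]))
key [([255.0, 292.0, 283.0, 319.0], 0.67), ([250.0, 210.0, 265.0, 232.0], 0.54)]
valve [([214.0, 241.0, 257.0, 271.0], 0.89)]
jar [([332.0, 328.0, 350.0, 357.0], 0.75)]
crucible_cup [([272.0, 230.0, 280.0, 243.0], 0.58)]
tray [([302.0, 344.0, 319.0, 361.0], 0.64)]
cabinet_corner it knows: crucible_cup, jar, key, key_center, key_foot, mouth, tray, valve, valve_pin, valve_rotor
mouth [([210.0, 241.0, 258.0, 269.0], 0.78)]
top 482.3189323700417 267.5287140544659 208.9718799527943 (array([0.429, 0.202, 1.191]), array([ 0.094, -0.013, -0.996]))
key [([133.0, 236.0, 159.0, 255.0], 0.75), ([374.0, 190.0, 389.0, 207.0], 0.74)]
valve [([207.0, 244.0, 257.0, 293.0], 0.67)]
jar [([367.0, 162.0, 390.0, 182.0], 0.66)]
crucible_cup [([168.0, 212.0, 180.0, 227.0], 0.49)]
tray [([373.0, 191.0, 391.0, 207.0], 0.65)]
cabinet_corner it knows: crucible_cup, jar, key, key_center, key_foot, mouth, tray, valve, valve_pin, valve_rotor
mouth [([209.0, 243.0, 253.0, 288.0], 0.71)]
```

View pics/side.png

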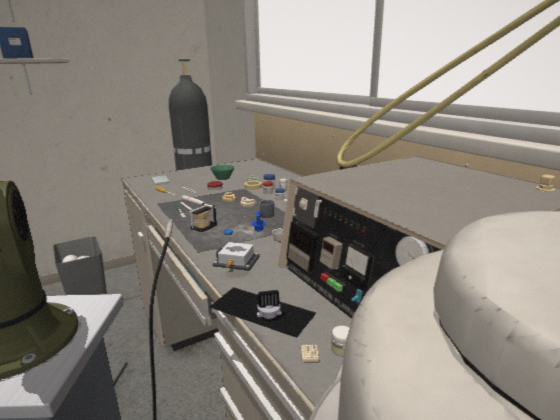

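View pics/top.png

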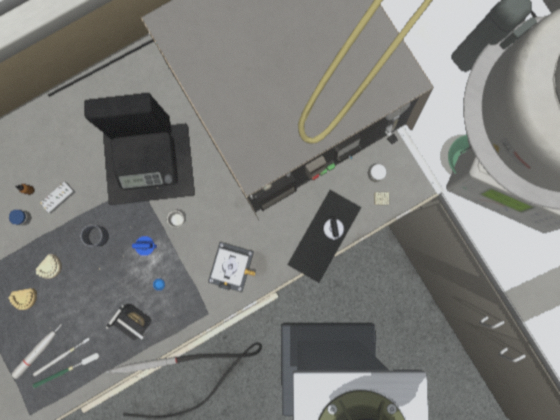

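Side view: key with the black plate on the mat at (268,305), valve at (236,255), and the blue look-alike at (257,221). Top view: key at (334,228), valve at (231,266), blue look-alike at (144,246). The black-grip key on the mat fits the description because it is steel with a black plate and stands on a thin mat. I'll confirm it in one enlarged crop.

Run:
```python
from h import *
import pickle;ims=pickle.load(open("ims.pkl","rb"))
np.set_printoptions(precision=4,suppress=True)
T,S=ims["top"],ims["side"]
def crop(im,x,y,w,h):return cv2.resize(im["color"][y:y+h,x:x+w],(400,300),interpolation=cv2.INTER_CUBIC)
a=np.vstack([np.hstack([crop(T,304,206,60,45),crop(T,196,240,72,54)]),np.hstack([crop(S,238,280,60,45),crop(S,204,234,60,45)])])
cv2.imwrite("pics/crop.png",a)
print("key",atz(T,334,228,.04),"valve",atz(T,231,266,.036),"corner",atz(T,258,217,.242),"jar",atz(T,378,172,.02),"tray",atz(T,382,199,.02),"cruc",atz(T,177,218,.02))
print("keyS",atz(S,268,305,.028),"valveS",atz(S,237,250,.036))
```

```text
key [0.4933 0.0586 0.04  ] valve [0.4052 0.3048 0.036 ] corner [0.505  0.2329 0.242 ] jar [ 0.6307 -0.0545  0.02  ] tray [ 0.5641 -0.0622  0.02  ] cruc [0.5223 0.4381 0.02  ]
keyS [0.4918 0.0576 0.028 ] valveS [0.4069 0.3023 0.036 ]
```

View pics/crop.png

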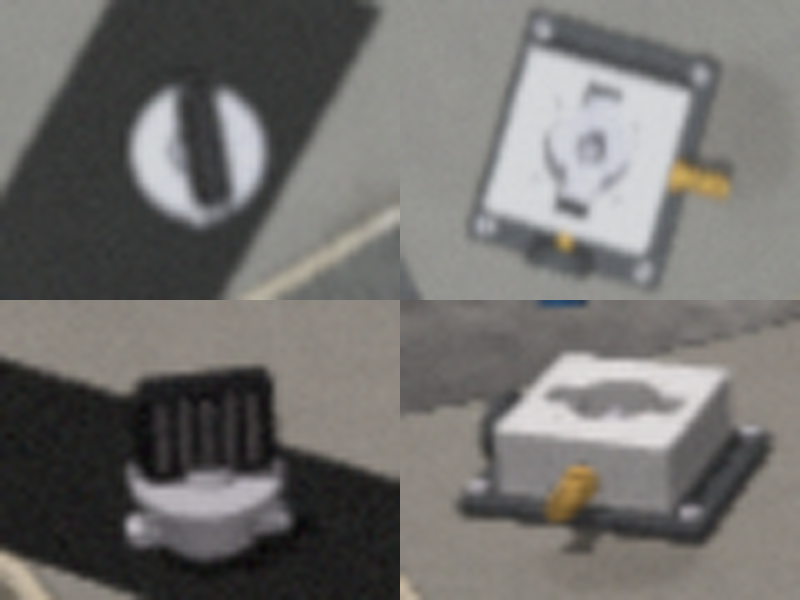

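Crop: the key at top-view px (334,228.5) has the black plate, steel flange and two lugs, so it is the one meant. The valve mouth is at (230,267), with slots along crop (604,83)–(572,216). Both cameras agree to about 2 mm. Now the approach.

```bash
cat >> h.py <<'E'
from scipy.spatial.transform import Rotation as Ro
def frame(yaw): # tool down, tool y at world angle yaw
    y=np.array([np.cos(yaw),np.sin(yaw),0]);z=np.array([0,0,-1.]);return np.c_[np.cross(y,z),y,z]
def step(p0,R0,p1,yaw):
    R1=frame(yaw);return np.round(1000*R0.T@(np.array(p1)-p0),1),np.round(Ro.from_matrix(R0.T@R1).as_rotvec(),3)
def now():
    s=ctrl.get_state();return s,np.array(s["position"]),Ro.from_rotvec(s["tool_rot"]).as_matrix()
E
python3 - <<'E'
from h import *
import pickle;ims=pickle.load(open("ims.pkl","rb"));T=ims["top"];S=ims["side"]
np.set_printoptions(precision=4,suppress=True)
d=lambda a,b:np.arctan2(*(a-b)[[1,0]])
c1=lambda x,y,z:atz(T,304+(x+.5)/6.667-.5,206+(y+.5)/6.667-.5,z)
c2=lambda x,y,z:atz(T,196+(x+.5)/5.556-.5,240+(y+.5)/5.556-.5,z)
ky=d(c1(188,88,.0595),c1(215,205,.0595));my=d(c2(204,83,.036),c2(172,216,.036))
edges=[d(c2(130,48,.036),c2(87,212,.036)),d(c2(295,90,.036),c2(250,255,.036)),d(c2(130,48,.036),c2(295,90,.036))]
print("key",c1(199,152,.0255),ky,"plate",c1(202,146,.0595),"mouth",c2(189,150.5,.036),my,edges)
s,p,R=now();print(p)
yaw0=np.arctan2(R[1,1],R[0,1])
K=np.array([.493,.0586]);yk=ky+np.pi/2
az=np.linspace(-1.165,np.arctan2(K[1],K[0]),6)[1:];ya=np.linspace(yaw0,yk,6)[1:]
for a,y,r,z in zip(az,ya,[.52,.47,.47,.48,.4965],[.25,.25,.25,.2,.15]):
    q=np.array([r*np.cos(a),r*np.sin(a),z]);print(q,y,*step(p,R,q,y));p,R=q,frame(y)
E
```

```text
key [0.4932 0.0582 0.0255] 0.20537314768589435 plate [0.4934 0.0612 0.0595] mouth [0.4036 0.3081 0.036 ] -0.23886453891435885 [np.float64(-0.25662619320662683), np.float64(-0.2722579217846618), np.float64(1.31487678206144)]
[ 0.2566 -0.5973  0.2226]
[ 0.3198 -0.41    0.25  ] -0.5767458321436353 [ 132.1 -147.1  -27.4] [ 0.     0.    -0.588]
[ 0.3737 -0.2851  0.25  ] 0.011482994512471256 [134.1 -23.    0. ] [ 0.     0.    -0.588]
[ 0.4338 -0.1809  0.25  ] 0.5997118211685777 [103.5  61.3   0. ] [ 0.     0.    -0.588]
[ 0.4754 -0.0662  0.2   ] 1.1879406478246843 [71.2 99.1 50. ] [ 0.     0.    -0.588]
[0.493  0.0586 0.15  ] 1.776169474480791 [ 30.3 122.3  50. ] [ 0.     0.    -0.588]
```

Call:
jog_arm(
  increments=[
    {"tx":26,"ty":-29,"tz":-5,"wz":-0.118},
    {"tx":53,"ty":-59,"tz":-11,"wz":-0.236},
    {"tx":79,"ty":-88,"tz":-16,"wz":-0.354},
    {"tx":106,"ty":-118,"tz":-22,"wz":-0.47},
    {"tx":132,"ty":-147,"tz":-27,"wz":-0.588},
  ],
)

```text
validation failed for argument at $.in...
```

Call:
jog_arm(
  increments=[
    {"tx":27,"ty":-5,"wz":-0.118},
    {"tx":54,"ty":-9,"wz":-0.236},
    {"tx":80,"ty":-14,"wz":-0.354},
    {"tx":107,"ty":-18,"wz":-0.47},
    {"tx":134,"ty":-23,"wz":-0.588},
  ],
)

```text
validation failed for argument at $.in...
```

Call:
jog_arm(
  increments=[
    {"tx":21,"ty":12,"wz":-0.118},
    {"tx":41,"ty":25,"wz":-0.236},
    {"tx":62,"ty":37,"wz":-0.354},
    {"tx":83,"ty":49,"wz":-0.47},
    {"tx":103,"ty":61,"wz":-0.588},
  ],
)

```text
validation failed for argument at $.in...
```

Call:
jog_arm(
  increments=[
    {"tx":14,"ty":20,"tz":10,"wz":-0.118},
    {"tx":28,"ty":40,"tz":20,"wz":-0.236},
    {"tx":43,"ty":59,"tz":30,"wz":-0.354},
    {"tx":57,"ty":79,"tz":40,"wz":-0.47},
    {"tx":71,"ty":99,"tz":50,"wz":-0.588},
  ],
)

```text
validation failed for argument at $.in...
```

Call:
jog_arm(
  increments=[
    {"tx":6,"ty":24,"tz":5,"wz":-0.118},
    {"tx":12,"ty":49,"tz":10,"wz":-0.236},
    {"tx":18,"ty":73,"tz":15,"wz":-0.354},
    {"tx":24,"ty":98,"tz":20,"wz":-0.47},
    {"tx":30,"ty":122,"tz":30,"wz":-0.588},
  ],
)

```text
validation failed for argument at $.in...
```

All keys seem to be required. I'll retry one call with every field filled in.

Call:
jog_arm(
  increments=[
    {"tx":26,"ty":-29,"tz":-5,"wx":0,"wy":0,"wz":-0.118,"gripper":1},
    {"tx":53,"ty":-59,"tz":-11,"wx":0,"wy":0,"wz":-0.236,"gripper":1},
    {"tx":79,"ty":-88,"tz":-16,"wx":0,"wy":0,"wz":-0.354,"gripper":1},
    {"tx":106,"ty":-118,"tz":-22,"wx":0,"wy":0,"wz":-0.47,"gripper":1},
    {"tx":132,"ty":-147,"tz":-27,"wx":0,"wy":0,"wz":-0.588,"gripper":1},
  ],
)

```text
time: 1.12
position: [0.3203, -0.4081, 0.25]
tool_rot: [2.757, 1.505, -0.0]
ft_force: [0.4, -0.3, 0.3]
grip_width: 1.005
grip_force: 0.0
```

Call:
jog_arm(
  increments=[
    {"tx":27,"ty":-5,"tz":0,"wx":0,"wy":0,"wz":-0.118,"gripper":1},
    {"tx":54,"ty":-9,"tz":0,"wx":0,"wy":0,"wz":-0.236,"gripper":1},
    {"tx":80,"ty":-14,"tz":0,"wx":0,"wy":0,"wz":-0.354,"gripper":1},
    {"tx":107,"ty":-18,"tz":0,"wx":0,"wy":0,"wz":-0.47,"gripper":1},
    {"tx":134,"ty":-23,"tz":0,"wx":0,"wy":0,"wz":-0.588,"gripper":1},
  ],
)

```text
time: 1.53
position: [0.3741, -0.284, 0.2498]
tool_rot: [2.202, 2.239, -0.0]
ft_force: [-0.0, -0.3, 0.3]
grip_width: 1.004
grip_force: 0.0
```

Call:
jog_arm(
  increments=[
    {"tx":21,"ty":12,"tz":0,"wx":0,"wy":0,"wz":-0.118,"gripper":1},
    {"tx":41,"ty":25,"tz":0,"wx":0,"wy":0,"wz":-0.236,"gripper":1},
    {"tx":62,"ty":37,"tz":0,"wx":0,"wy":0,"wz":-0.354,"gripper":1},
    {"tx":83,"ty":49,"tz":0,"wx":0,"wy":0,"wz":-0.47,"gripper":1},
    {"tx":103,"ty":61,"tz":0,"wx":0,"wy":0,"wz":-0.588,"gripper":1},
  ],
)

```text
time: 1.95
position: [0.434, -0.1803, 0.2499]
tool_rot: [1.458, 2.782, -0.0]
ft_force: [0.2, -0.3, -0.2]
grip_width: 1.001
grip_force: 0.0
```

Call:
jog_arm(
  increments=[
    {"tx":14,"ty":20,"tz":10,"wx":0,"wy":0,"wz":-0.118,"gripper":1},
    {"tx":28,"ty":40,"tz":20,"wx":0,"wy":0,"wz":-0.236,"gripper":1},
    {"tx":43,"ty":59,"tz":30,"wx":0,"wy":0,"wz":-0.354,"gripper":1},
    {"tx":57,"ty":79,"tz":40,"wx":0,"wy":0,"wz":-0.47,"gripper":1},
    {"tx":71,"ty":99,"tz":50,"wx":0,"wy":0,"wz":-0.588,"gripper":1},
  ],
)

```text
time: 2.37
position: [0.4755, -0.066, 0.1994]
tool_rot: [0.59, 3.085, -0.001]
ft_force: [0.2, 0.4, 0.9]
grip_width: 1.0
grip_force: 0.0
```

Call:
jog_arm(
  increments=[
    {"tx":6,"ty":24,"tz":10,"wx":0,"wy":0,"wz":-0.118,"gripper":1},
    {"tx":12,"ty":49,"tz":20,"wx":0,"wy":0,"wz":-0.236,"gripper":1},
    {"tx":18,"ty":73,"tz":30,"wx":0,"wy":0,"wz":-0.354,"gripper":1},
    {"tx":24,"ty":98,"tz":40,"wx":0,"wy":0,"wz":-0.47,"gripper":1},
    {"tx":30,"ty":122,"tz":50,"wx":0,"wy":0,"wz":-0.588,"gripper":1},
  ],
)

```text
time: 2.78
position: [0.4933, 0.0586, 0.1494]
tool_rot: [-0.329, 3.123, -0.001]
ft_force: [0.8, 0.2, 0.0]
grip_width: 1.001
grip_force: 0.0
```

Run:
```python
from h import *
np.set_printoptions(precision=4,suppress=True)
s,p,R=now();print(s["time"],p,s["joint_positions"],np.arctan2(R[1,1],R[0,1]))
print(step(p,R,[.493,.0588,.028],.205+np.pi/2))
S=vision.get_image("side");T=vision.get_image("top")
c=lambda im,x,y,w,h:cv2.resize(im["color"][y:y+h,x:x+w],(400,400),interpolation=cv2.INTER_CUBIC)
cv2.imwrite("pics/pre.png",np.hstack([c(S,210,240,100,100),c(T,284,180,100,100)]))
```

```text
2.7833 [0.4933 0.0586 0.1494] [ 0.5431  0.0917 -0.7426  1.8972  0.0677  1.1768  1.5574] 1.7807574267811515
(array([  0.3,   0.4, 121.4]), array([-0.001,  0.001,  0.005]))
```

View pics/pre.png

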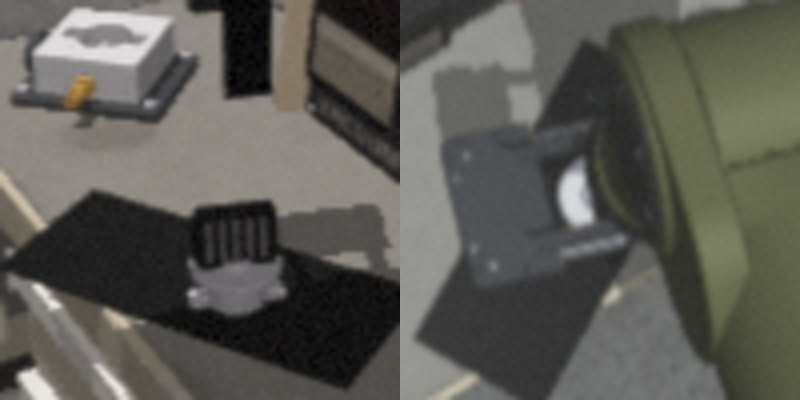

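Side crop: the key is untouched, with its plate at crop (235,240) and lugs at (200,300) and (278,290). The gripper is above it out of frame, and the top crop shows it straddling the flange. Next I descend and grip.

Call:
jog_arm(
  increments=[
    {"tx":0,"ty":0,"tz":30,"wx":0,"wy":0,"wz":0.005,"gripper":1},
    {"tx":0,"ty":0,"tz":65,"wx":0,"wy":0,"wz":0.005,"gripper":1},
    {"tx":0,"ty":0,"tz":95,"wx":0,"wy":0,"wz":0.005,"gripper":1},
    {"tx":0,"ty":0,"tz":115,"wx":0,"wy":0,"wz":0.005,"gripper":1},
    {"tx":0,"ty":0,"tz":121,"wx":0,"wy":0,"wz":0.005,"gripper":1},
  ],
)

```text
time: 3.3
position: [0.4905, 0.056, 0.0255]
tool_rot: [0.309, -3.121, -0.0]
ft_force: [-0.6, -0.9, 0.3]
grip_width: 1.004
grip_force: 0.0
```

Call:
jog_arm(
  increments=[
    {"tx":0,"ty":0,"tz":0,"wx":0,"wy":0,"wz":0,"gripper":0.05},
    {"tx":0,"ty":0,"tz":0,"wx":0,"wy":0,"wz":0,"gripper":0.05},
    {"tx":0,"ty":0,"tz":0,"wx":0,"wy":0,"wz":0,"gripper":0.05},
    {"tx":0,"ty":0,"tz":0,"wx":0,"wy":0,"wz":0,"gripper":0.05},
    {"tx":0,"ty":0,"tz":0,"wx":0,"wy":0,"wz":0,"gripper":0.05},
  ],
  grip_force=40,
)

```text
time: 3.72
position: [0.4942, 0.0572, 0.0299]
tool_rot: [-0.312, 3.124, -0.001]
ft_force: [0.0, -0.4, 0.4]
grip_width: 0.706
grip_force: 0.0
```

Call:
jog_arm(
  increments=[
    {"tx":0,"ty":0,"tz":0,"wx":0,"wy":0,"wz":0,"gripper":0.05},
    {"tx":0,"ty":0,"tz":0,"wx":0,"wy":0,"wz":0,"gripper":0.05},
    {"tx":0,"ty":0,"tz":0,"wx":0,"wy":0,"wz":0,"gripper":0.05},
    {"tx":0,"ty":0,"tz":0,"wx":0,"wy":0,"wz":0,"gripper":0.05},
    {"tx":0,"ty":0,"tz":0,"wx":0,"wy":0,"wz":0,"gripper":0.05},
  ],
)

```text
time: 4.13
position: [0.4931, 0.0572, 0.0285]
tool_rot: [0.312, -3.126, 0.0]
ft_force: [-0.1, -0.3, -0.6]
grip_width: 0.327
grip_force: 0.0
```

Call:
jog_arm(
  increments=[
    {"tx":0,"ty":0,"tz":0,"wx":0,"wy":0,"wz":0,"gripper":0.05},
    {"tx":0,"ty":0,"tz":0,"wx":0,"wy":0,"wz":0,"gripper":0.05},
    {"tx":0,"ty":0,"tz":0,"wx":0,"wy":0,"wz":0,"gripper":0.05},
    {"tx":0,"ty":0,"tz":0,"wx":0,"wy":0,"wz":0,"gripper":0.05},
    {"tx":0,"ty":0,"tz":0,"wx":0,"wy":0,"wz":0,"gripper":0.05},
  ],
)

```text
time: 4.55
position: [0.493, 0.0573, 0.0284]
tool_rot: [0.313, -3.126, -0.0]
ft_force: [0.2, 1.0, -0.7]
grip_width: 0.131
grip_force: 40.0
```

Run:
```python
from h import *
np.set_printoptions(precision=4,suppress=True)
s,p,R=now();print(s["time"],p,s["grip_width"],s["grip_force"],s["ft_force"])
y=np.arctan2(R[1,1],R[0,1]);print(y)
M=np.array([.4036,.3081]);ym=-.25+np.pi/2
# chord waypoints: lift, then two moves; corner (.505,.233)
for q,yy in [([.46,.07,.10],y),([.405,.19,.13],1.5),([.4036,.3081,.11],ym)]:
    print(q,np.hypot(q[0]-.505,q[1]-.233),*step(p,R,q,yy));p,R=np.array(q),frame(yy)
```

```text
4.55 [0.493  0.0573 0.0284] 0.13075952338857771 39.990020734257996 [ 0.2346  0.9871 -0.7364]
1.77015667156582
[0.46, 0.07, 0.1] 0.1690976049505137 [ 29.8  18.9 -71.6] [ 0. -0.  0.]
[0.405, 0.19, 0.13] 0.10885311203635842 [ 30.1 128.5 -30. ] [0.   0.   0.27]
[0.4036, 0.3081, 0.11] 0.12618228877302864 [  9.8 117.7  20. ] [0.    0.    0.179]
```

Call:
jog_arm(
  increments=[
    {"tx":0,"ty":0,"tz":-10,"wx":0,"wy":0,"wz":0,"gripper":0.05},
    {"tx":5,"ty":4,"tz":-25,"wx":0,"wy":0,"wz":0,"gripper":0.05},
    {"tx":14,"ty":9,"tz":-42,"wx":0,"wy":0,"wz":0,"gripper":0.05},
    {"tx":23,"ty":15,"tz":-60,"wx":0,"wy":0,"wz":0,"gripper":0.05},
    {"tx":30,"ty":19,"tz":-72,"wx":0,"wy":0,"wz":0,"gripper":0.05},
  ],
)

```text
time: 4.97
position: [0.4599, 0.0707, 0.1025]
tool_rot: [-0.314, 3.125, -0.0]
ft_force: [0.9, 0.5, -0.9]
grip_width: 0.136
grip_force: 40.0
```

Call:
jog_arm(
  increments=[
    {"tx":6,"ty":26,"tz":-6,"wx":0,"wy":0,"wz":0.054,"gripper":0.05},
    {"tx":12,"ty":51,"tz":-12,"wx":0,"wy":0,"wz":0.108,"gripper":0.05},
    {"tx":18,"ty":77,"tz":-18,"wx":0,"wy":0,"wz":0.162,"gripper":0.05},
    {"tx":24,"ty":103,"tz":-24,"wx":0,"wy":0,"wz":0.216,"gripper":0.05},
    {"tx":30,"ty":128,"tz":-30,"wx":0,"wy":0,"wz":0.27,"gripper":0.05},
  ],
)

```text
time: 5.38
position: [0.4045, 0.1907, 0.1315]
tool_rot: [0.115, 3.138, -0.001]
ft_force: [-0.3, 0.8, 0.1]
grip_width: 0.131
grip_force: 40.0
```

Call:
jog_arm(
  increments=[
    {"tx":2,"ty":24,"tz":4,"wx":0,"wy":0,"wz":0.036,"gripper":0.05},
    {"tx":4,"ty":48,"tz":8,"wx":0,"wy":0,"wz":0.072,"gripper":0.05},
    {"tx":6,"ty":74,"tz":12,"wx":0,"wy":0,"wz":0.108,"gripper":0.05},
    {"tx":8,"ty":100,"tz":16,"wx":0,"wy":0,"wz":0.144,"gripper":0.05},
    {"tx":10,"ty":118,"tz":20,"wx":0,"wy":0,"wz":0.179,"gripper":0.05},
  ],
)

```text
time: 5.8
position: [0.4033, 0.3104, 0.1112]
tool_rot: [0.392, 3.116, 0.002]
ft_force: [-0.4, 0.8, -0.8]
grip_width: 0.136
grip_force: 40.0
```

Call:
jog_arm(
  increments=[
    {"tx":0,"ty":0,"tz":0,"wx":0,"wy":0,"wz":0,"gripper":0.05},
    {"tx":0,"ty":0,"tz":0,"wx":0,"wy":0,"wz":0,"gripper":0.05},
    {"tx":0,"ty":0,"tz":0,"wx":0,"wy":0,"wz":0,"gripper":0.05},
    {"tx":0,"ty":0,"tz":0,"wx":0,"wy":0,"wz":0,"gripper":0.05},
    {"tx":0,"ty":0,"tz":0,"wx":0,"wy":0,"wz":0,"gripper":0.05},
  ],
)

```text
time: 6.22
position: [0.4042, 0.3066, 0.1107]
tool_rot: [0.394, 3.116, -0.001]
ft_force: [-1.3, -0.8, -0.5]
grip_width: 0.136
grip_force: 40.0
```

Run:
```python
from h import *
import pickle
np.set_printoptions(precision=4,suppress=True)
s,p,R=now();print(s["time"],p,s["joint_positions"],s["grip_width"],s["grip_force"],np.arctan2(R[1,1],R[0,1]))
S=vision.get_image("side");T=vision.get_image("top")
pickle.dump((S,T,p,R),open("i2.pkl","wb"))
kc=p-[0,0,.025]  # expected foot
print("foot",proj(S,kc),"flange",proj(S,kc+[0,0,.0225]),[proj(S,kc+R@np.array([e*.025,0,-.003])) for e in(1,-1)],"mouth",proj(S,[.4036,.3081,.036]))
c=lambda im,x,y,w,h:cv2.resize(im["color"][y:y+h,x:x+w],(w*6,h*6),interpolation=cv2.INTER_CUBIC)
cv2.imwrite("pics/over.png",c(S,190,180,90,95))
```

```text
6.2167 [0.4042 0.3066 0.1107] [ 0.1874  0.2138 -0.9684  1.9108  0.1973  1.1163  0.4614] 0.13586958642166533 39.99019443523139 1.3192083060920958
foot (np.float64(235.0319232656024), np.float64(232.17765691931876)) flange (np.float64(234.5323350367434), np.float64(224.23269717211483)) [(np.float64(225.9601672836657), np.float64(230.38469238287072)), (np.float64(244.0692874046996), np.float64(231.8738668187243))] mouth (np.float64(235.9474887260763), np.float64(249.0531044319265))
```

View pics/over.png

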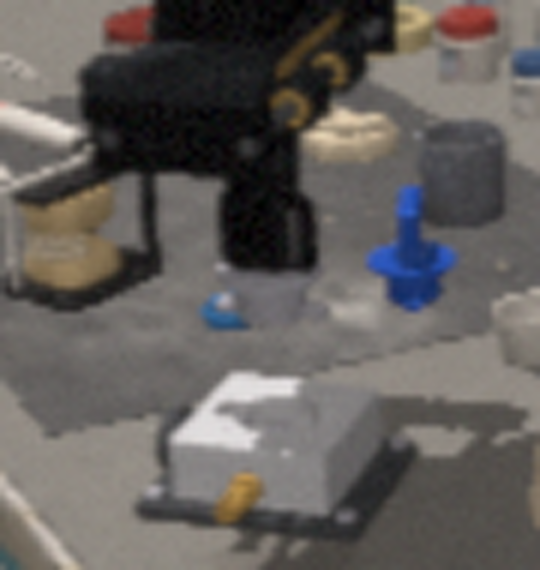

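The crop shows the key upright in the fingers, with flange and plug at crop (272,300), over the mouth at (276,412). That matches the predicted pixels, and the blue look-alike at (412,250) is untouched. Lowering next.

Call:
jog_arm(
  increments=[
    {"tx":0,"ty":1,"tz":20,"wx":0,"wy":0,"wz":0,"gripper":0.05},
    {"tx":0,"ty":1,"tz":38,"wx":0,"wy":0,"wz":0,"gripper":0.05},
    {"tx":0,"ty":1,"tz":45,"wx":0,"wy":0,"wz":0,"gripper":0.05},
    {"tx":0,"ty":1,"tz":45,"wx":0,"wy":0,"wz":0,"gripper":0.05},
    {"tx":0,"ty":1,"tz":45,"wx":0,"wy":0,"wz":0,"gripper":0.05},
  ],
)

```text
time: 6.73
position: [0.4038, 0.3087, 0.0657]
tool_rot: [-0.392, -3.117, 0.0]
ft_force: [0.5, 1.3, -0.8]
grip_width: 0.136
grip_force: 40.0
```

Call:
jog_arm(
  increments=[
    {"tx":0,"ty":0,"tz":2,"wx":0,"wy":0,"wz":0,"gripper":0.05},
    {"tx":0,"ty":0,"tz":4,"wx":0,"wy":0,"wz":0,"gripper":0.05},
    {"tx":0,"ty":0,"tz":6,"wx":0,"wy":0,"wz":0,"gripper":0.05},
    {"tx":0,"ty":0,"tz":8,"wx":0,"wy":0,"wz":0,"gripper":0.05},
    {"tx":0,"ty":0,"tz":8,"wx":0,"wy":0,"wz":0,"gripper":0.05},
  ],
)

```text
time: 7.15
position: [0.4037, 0.3087, 0.0573]
tool_rot: [-0.391, -3.117, 0.001]
ft_force: [-0.3, 0.1, -1.6]
grip_width: 0.135
grip_force: 40.0
```

Run:
```python
from h import *
np.set_printoptions(precision=4,suppress=True)
s,p,R=now();print(s["time"],p,s["ft_force"],s["torque"],s["grip_width"],np.arctan2(R[1,1],R[0,1]))
print(step(p,R,[.4036,.3081,.045],1.316))
S=vision.get_image("side")
cv2.imwrite("pics/low.png",cv2.resize(S["color"][205:280,190:280],None,fx=6,fy=6,interpolation=cv2.INTER_CUBIC))
```

```text
7.15 [0.4037 0.3087 0.0573] [-0.3107  0.0606 -1.569 ] [ 0.1117 -0.1431 -0.0129] 0.13461672465608793 1.3210118796889492
(array([-0.1, -0.6, 12.3]), array([-0.   , -0.   ,  0.005]))
```

View pics/low.png

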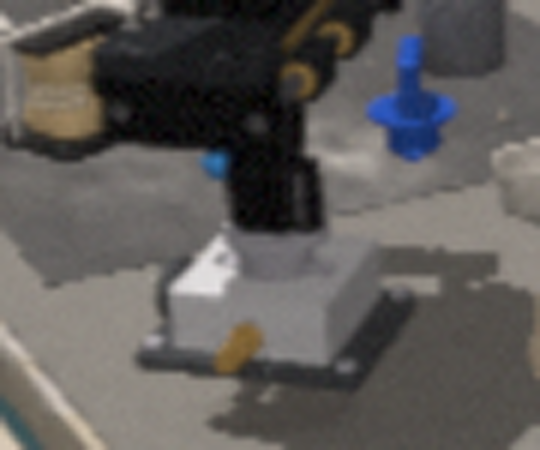

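The key has already sunk about 4 mm below the top face with no contact force, so the lugs are in the slots (key at crop (275,250), centred in the mouth). Pressing home.

Call:
jog_arm(
  increments=[
    {"tx":0,"ty":0,"tz":3,"wx":0,"wy":0,"wz":0.003,"gripper":0.05},
    {"tx":0,"ty":0,"tz":6,"wx":0,"wy":0,"wz":0.003,"gripper":0.05},
    {"tx":0,"ty":0,"tz":9,"wx":0,"wy":0,"wz":0.003,"gripper":0.05},
    {"tx":0,"ty":0,"tz":12,"wx":0,"wy":0,"wz":0.003,"gripper":0.05},
    {"tx":0,"ty":0,"tz":12,"wx":0,"wy":0,"wz":0.003,"gripper":0.05},
  ],
  grip_force=55,
)

```text
time: 7.62
position: [0.4041, 0.3092, 0.0458]
tool_rot: [0.396, 3.116, 0.0]
ft_force: [-1.7, -1.1, 7.9]
grip_width: 0.134
grip_force: 55.0
```

Call:
jog_arm(
  increments=[
    {"tx":0,"ty":0,"tz":1,"wx":0,"wy":0,"wz":0,"gripper":0.05},
    {"tx":0,"ty":0,"tz":2,"wx":0,"wy":0,"wz":0,"gripper":0.05},
    {"tx":0,"ty":0,"tz":3,"wx":0,"wy":0,"wz":0,"gripper":0.05},
    {"tx":0,"ty":0,"tz":3,"wx":0,"wy":0,"wz":0,"gripper":0.05},
    {"tx":0,"ty":0,"tz":3,"wx":0,"wy":0,"wz":0,"gripper":0.05},
  ],
)

```text
time: 8.03
position: [0.4041, 0.3092, 0.0433]
tool_rot: [0.396, 3.116, -0.0]
ft_force: [-1.0, -1.9, 9.3]
grip_width: 0.134
grip_force: 55.0
```

Call:
jog_arm(
  increments=[
    {"tx":0,"ty":0,"tz":1,"wx":0,"wy":0,"wz":0,"gripper":0.05},
    {"tx":0,"ty":0,"tz":2,"wx":0,"wy":0,"wz":0,"gripper":0.05},
    {"tx":0,"ty":0,"tz":2,"wx":0,"wy":0,"wz":0,"gripper":0.05},
    {"tx":0,"ty":0,"tz":2,"wx":0,"wy":0,"wz":0,"gripper":0.05},
    {"tx":0,"ty":0,"tz":2,"wx":0,"wy":0,"wz":0,"gripper":0.05},
  ],
)

```text
time: 8.45
position: [0.4041, 0.3092, 0.0427]
tool_rot: [0.396, 3.115, -0.003]
ft_force: [-4.8, -5.3, 21.1]
grip_width: 0.136
grip_force: 55.0
```

The key is home: z stopped at 0.0427 and the force jumped to 21 N. Turning clockwise now (+wz).

Call:
jog_arm(
  increments=[
    {"tx":0.3,"ty":-0.5,"tz":-0.5,"wx":0,"wy":0,"wz":0.06,"gripper":0.05},
    {"tx":0.3,"ty":-0.5,"tz":-0.5,"wx":0,"wy":0,"wz":0.14,"gripper":0.05},
    {"tx":0.3,"ty":-0.5,"tz":-0.5,"wx":0,"wy":0,"wz":0.22,"gripper":0.05},
    {"tx":0.3,"ty":-0.5,"tz":-0.5,"wx":0,"wy":0,"wz":0.3,"gripper":0.05},
    {"tx":0.3,"ty":-0.5,"tz":-0.5,"wx":0,"wy":0,"wz":0.38,"gripper":0.05},
  ],
)

```text
time: 8.87
position: [0.4052, 0.3097, 0.0428]
tool_rot: [0.982, 2.981, 0.004]
ft_force: [0.1, -1.4, 10.1]
grip_width: 0.133
grip_force: 55.0
```

Run:
```python
from h import *
np.set_printoptions(precision=4,suppress=True)
s,p,R=now();print(s["time"],p,R[:,2],s["ft_force"],s["torque"],s["grip_width"],np.arctan2(R[1,1],R[0,1]),s["joint_positions"])
```

```text
8.8667 [0.4052 0.3097 0.0428] [ 0.0038  0.0015 -1.    ] [ 0.1113 -1.3757 10.1242] [-0.2913 -0.0175  0.0226] 0.1334395703168191 0.9344554205858173 [ 0.0615  0.2999 -0.8533  1.9704  0.2725  0.9841  0.0127]
```

Call:
jog_arm(
  increments=[
    {"tx":0,"ty":0,"tz":0.5,"wx":0,"wy":0,"wz":0.09,"gripper":0.05},
    {"tx":0,"ty":0,"tz":0.8,"wx":0,"wy":0,"wz":0.18,"gripper":0.05},
    {"tx":0,"ty":0,"tz":0.8,"wx":0,"wy":0,"wz":0.27,"gripper":0.05},
    {"tx":0,"ty":0,"tz":0.8,"wx":0,"wy":0,"wz":0.36,"gripper":0.05},
    {"tx":0,"ty":0,"tz":0.8,"wx":0,"wy":0,"wz":0.45,"gripper":0.05},
  ],
)

```text
time: 9.28
position: [0.4063, 0.3095, 0.0428]
tool_rot: [1.622, 2.685, 0.006]
ft_force: [0.4, -3.0, 15.7]
grip_width: 0.136
grip_force: 55.0
```

Call:
jog_arm(
  increments=[
    {"tx":0,"ty":0,"tz":0,"wx":0,"wy":0,"wz":0.09,"gripper":0.05},
    {"tx":0,"ty":0,"tz":0,"wx":0,"wy":0,"wz":0.18,"gripper":0.05},
    {"tx":0,"ty":0,"tz":0,"wx":0,"wy":0,"wz":0.27,"gripper":0.05},
    {"tx":0,"ty":0,"tz":0,"wx":0,"wy":0,"wz":0.36,"gripper":0.05},
    {"tx":0,"ty":0,"tz":0,"wx":0,"wy":0,"wz":0.45,"gripper":0.05},
  ],
)

```text
time: 9.7
position: [0.4058, 0.3088, 0.0428]
tool_rot: [2.181, 2.256, 0.005]
ft_force: [-1.6, -3.6, 17.7]
grip_width: 0.132
grip_force: 55.0
```

Run:
```python
from h import *
np.set_printoptions(precision=4,suppress=True)
s,p,R=now();print(s["time"],p,R[:,2],s["ft_force"],s["torque"],s["grip_width"],np.arctan2(R[1,1],R[0,1]),s["joint_positions"])
```

```text
9.7 [0.4058 0.3088 0.0428] [ 0.0044 -0.0002 -1.    ] [-1.6347 -3.5855 17.721 ] [-1.0717  0.3988  0.1397] 0.1321527946583308 0.03384542581168216 [-0.0652  0.2635 -0.7049  1.9738  0.2096  0.9724 -0.8378]
```

Call:
jog_arm(
  increments=[
    {"tx":0,"ty":0,"tz":0,"wx":0,"wy":0,"wz":0.08,"gripper":0.05},
    {"tx":0,"ty":0,"tz":0,"wx":0,"wy":0,"wz":0.16,"gripper":0.05},
    {"tx":0,"ty":0,"tz":0,"wx":0,"wy":0,"wz":0.24,"gripper":0.05},
    {"tx":0,"ty":0,"tz":0,"wx":0,"wy":0,"wz":0.3,"gripper":0.05},
    {"tx":0,"ty":0,"tz":0,"wx":0,"wy":0,"wz":0.32,"gripper":0.05},
  ],
)

```text
time: 10.12
position: [0.4048, 0.3089, 0.0427]
tool_rot: [2.512, 1.883, 0.003]
ft_force: [-3.6, -3.6, 19.1]
grip_width: 0.135
grip_force: 55.1
```

Call:
jog_arm(
  increments=[
    {"tx":0,"ty":0,"tz":0,"wx":0,"wy":0,"wz":0,"gripper":0.05},
    {"tx":0,"ty":0,"tz":0,"wx":0,"wy":0,"wz":0,"gripper":0.05},
    {"tx":0,"ty":0,"tz":0,"wx":0,"wy":0,"wz":0,"gripper":0.05},
    {"tx":0,"ty":0,"tz":0,"wx":0,"wy":0,"wz":0,"gripper":0.05},
    {"tx":0,"ty":0,"tz":0,"wx":0,"wy":0,"wz":0,"gripper":0.05},
  ],
)

```text
time: 10.53
position: [0.4047, 0.3089, 0.0427]
tool_rot: [2.51, 1.886, 0.003]
ft_force: [-3.2, -4.7, 19.9]
grip_width: 0.135
grip_force: 55.0
```

Run:
```python
from h import *
np.set_printoptions(precision=4,suppress=True)
s,p,R=now();print(s["time"],p,R[:,2],s["ft_force"],s["torque"],s["grip_width"],s["grip_force"],np.arctan2(R[1,1],R[0,1]),s["qd"])
T=vision.get_image("side")
cv2.imwrite("pics/fin.png",cv2.resize(T["color"][190:290,180:310],None,fx=5,fy=5,interpolation=cv2.INTER_CUBIC))
```

```text
10.5333 [0.4047 0.3089 0.0427] [ 0.0028 -0.0005 -1.    ] [-3.2085 -4.7426 19.8671] [-1.0838  0.9022  0.1476] 0.13454701214671796 55.02768983133137 -0.28161276057421025 [-0.0017  0.0001 -0.0013 -0.0007 -0.0001 -0.0002 -0.0001]
```

View pics/fin.png

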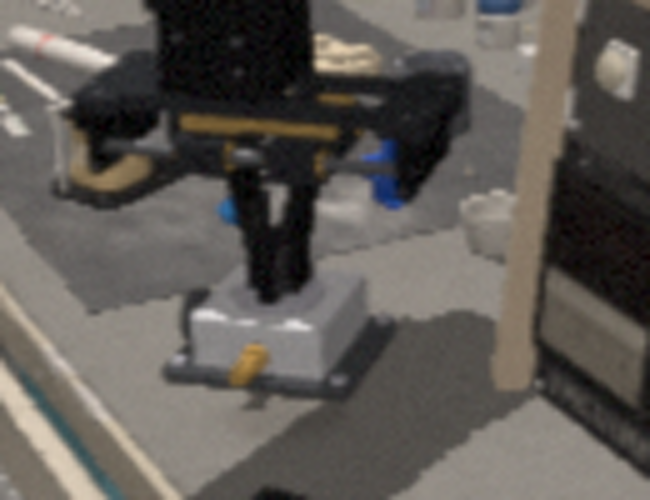

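The crop shows the key gripped, flange down on the block at (275,290) and turned across. The tool has turned 1.60 rad, torque is 0.15 N·m (at the stop), the press is about 20 N and everything is at rest. Handing in.

```bash
python3 -c "
from h import *
print(ctrl.close_job())"
```

```text
the job is handed in; nothing more can be done
None
```

I handed the job in at about 10.6 s with the key pressed home (about 20 N), turned 1.60 rad clockwise to the stop and still gripped at 55 N. The hand-in gave no verdict, and I planned the moves clear of the jar, crucible and firing tray but did not re-measure them afterwards.

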